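# Unhook a filter frame and seat it in the lamp's filter box

### The job

Take the filter frame off the barbed hook by its black handle, raising it, tilting it and easing it over the barb without forcing the wire, then slide it down into the open slot of the lamp's filter box and press it gently until it is fully home. Let go of it there, keep it off the table on the way, and leave the canister, the slide box and the screwdriver where they are.

Things in the scene. Friction and masses are not known exactly. Their poses are not given: they have to be found in the camera images.
- stand: accessory post bolted to the table: 64 x 50 x 10 mm foot, 12.7 mm post 158 mm tall with a 24 x 22 x 22 mm clamp near its top. Origin on the table under the post's axis. z up; its x is the way that the hook points, level. It does not move. The wire's plain tail sticks out up to 50 mm behind it. More than 15 N on post or hook is forcing it.
- clamp (a point): point on the post's axis inside the clamp, at the height of the hook wire's axis, 150 mm above the table; axes as stand. The hook is a 6 mm spring-steel wire running out of the clamp, level, along +x at y = 0, as far as its bend. The bend is 64 to 88 mm from here: the wire can be set farther in or out, which is not measured, so feel or look for it.
- wire_exit (a point): where the wire leaves the clamp, on the wire's axis, 12 mm along x from clamp; axes the same. Beyond its bend the wire rises outward for 20 mm to its round tip, 41 to 59 degrees above level (bent in use, not measured). At the tip a barb, 4 mm thick, points back towards the post and stands 4 mm proud of the wire's upper side. Pushed up or down at the bend, the wire gives about 1 mm for 14 N.
- frame_handle (a point): centre of the black plastic handle (10 mm thick along x, 28 mm wide along y, 32 mm high) on top of the loose filter frame, 118 mm above the frame's lower edge. Frame axes: x through its thickness, y across its width, z up to the handle. It hangs upright, x along the hook to within 6 degrees, 26 to 38 mm out from clamp, the top edge of its eye resting on the wire.
- frame_eye (a point): centre of the frame's rectangular eye, 14 mm wide (y) and 12 mm high (z), right through the 5 mm thick metal (x), 46 mm below the handle's centre and 72 mm above the frame's lower edge; axes as frame_handle. The hook's wire passes through it.
- frame: the filter frame; origin at the middle of its lower edge, axes as frame_handle. Metal plate 5 mm thick, 60 mm wide, 62 mm high round a 46 mm square of amber glass; above it a neck 26 mm wide from 62 to 104 mm with the eye, then the handle up to 134 mm. Same on both faces; 0.09 to 0.18 kg.
- lamp: lamp with filter box, bolted down; x is the way the light runs, z up. Origin on the table under the middle of the slot. Black filter box 37 mm (x) by 83 mm (y), 80 mm tall; on its -x side a snout, then the white lamp house, 116 mm wide, 138 mm tall, from x = -82 to -225 mm; on its +x side a barrel to x = 53 mm, 81 mm tall. More than 40 N on it is forcing it.
- slot_mouth (a point): middle of the slot's mouth in the top of the filter box, 80 mm above the table; axes as lamp. The slot is 7 mm wide along x and 63 mm long along y; round the mouth its top 6 mm flare out by 3.5 mm on each side. The frame goes in upright, its x along the slot's x, either way round.
- slot_seat (a point): middle of the slot's flat bottom, 22 mm above the table, 58 mm below the mouth; the frame is home when its lower edge stands on it. A sprung ball in the slot's +y end rubs on the frame's side edge from 25 mm above home, so the frame does not fall home but must be pushed down with about 1 to 4 N; in the last 6 mm the ball clicks into a notch in that edge.
- canister_mid (a point): middle of a loose black objective canister, 46 mm across, 56 mm tall, standing on the table; to be left alone
- slidebox_mid (a point): middle of a loose slide box, 86 x 62 x 31 mm, on the table; to be left alone
- driver: loose screwdriver, 150 mm long, lying on the table along its x; to be left alone
Not all that is in view belongs to the job. There is more than one size of the frame; the one meant has the size given above.

How it is judged:
On the way:
1. the frame is off the hook and clear of it (distance between frame_eye and clamp above 0.12 m and contact force between frame and stand below 0.1 N), for 0.2 s.
At the end, for the whole second after the job is handed in: the frame stands upright (within 4.6 degrees) and still in the slot, its lower edge within 2 mm of the seat and within 4 mm of the slot's middle, let go (horizontal distance between frame and slot_seat below 0.004 m and z of frame in the frame of slot_seat between -0.003 and 0.002 m and angle between frame's own z axis and vertical below 0.08 rad and linear speed of frame below 0.01 m/s); the robot touches nothing.
It fails at once if the post or its hook is loaded with more than 15 N (contact force between anything else and stand above 15 N).
It fails at once if the filter box or lamp is loaded with more than 40 N (contact force between anything else and lamp above 40 N).
It fails at once if the frame comes down on the table or lower than 15 mm above it (height (world z) of frame below 0.015 m).
It fails at once if the canister, the slide box or the screwdriver is moved by more than 15 mm (distance of any of canister_mid, slidebox_mid, driver from where it was at the start of the episode above 0.015 m).
It also fails if it takes over 72 s, if anything falls off the work surface, if the arm or the gripper's body presses on something with over 40 N, if the wrist force passes 120 N, or if a joint passes its speed limit or range.

### The arm

A 6-joint arm with a two-finger parallel gripper is mounted at the origin on the work surface. World frame = base frame: x ahead of the robot, y to its left, z up, the work surface at z = 0. Lengths are in m, angles in rad, forces in N, time in s.
With the tool pointing down it reaches from about 0.35 to 0.875 m from the base axis. Payload 4.2 kg.
Tool frame: the origin (TCP) lies at the very end of the fingers, on their centre line; the grasp point (between the pads) lies 19 mm behind it; y points along the fingers, z is the direction in which the jaws open and shut, and the axes are right-handed (so a half turn about y gives the same grasp; the last joint's range is limited). The gripper opens to 85 mm and grips with 20 to 120 N. Pads are 22 mm wide; open, the fingers measure 114 mm over their backs; the gripper's body (76 mm by 85 mm) begins 54 mm behind the grasp point. The pads swing forward as they close: fully open they stand 13 mm farther back than shut.
Start: joints at [1.393, 0.385, 0.008, 0, -1.194, -0.259], TCP at [0.264, 0.566, 0.231] pointing down, gripper open.
Joint ranges: [-3.14, 3.14], [-1.21, 2.06], [-1.07, 1.41], [-3.16, 2.05], [-2.99, -0.16], [-3.1, 3.1]. Speed limits (rad/s): [2.79, 2.79, 3.14, 3.14, 3.14, 3.14].

### API

Orientations are given as a unit quaternion [x, y, z, w].
In Python, from workcell import r gives the robot as it stands. Calls block until the motion is done:
- r.reach(position, orientation): joint-space move of the TCP to a pose.
- r.move_straight(position, ori=None, rate=0.15): straight line of the TCP; ori=None keeps the orientation; rate is the mean speed in m/s.
- r.movej(angles): joint-space move.
- r.gripper_open() and r.clamp(): open the fingers fully, or close them until they stop; the grip force is fixed at half the most.
- r.wait(seconds).
- r.solve_ik(position, orientation): joint angles nearest the present ones, or None.
- r.sense(): the state.
- r.capture(name): name is "scene" or "top" or "wrist"; returns a dict with "pixels" (384x512x3 uint8, blue, green, red), "fx", "fy", "cx", "cy" (pixels), "xyz" and "rotation" of the camera in the world. Camera axes: x right, y down, z forward; pixel columns grow to the right and rows downward; lengths in m; the calibration is good to about 2 mm. A picture is of the moment at which its call begins. There is no depth.
A pose or a line that the arm cannot do raises r.MotionError and nothing moves.
- r.hand_in(): hands the job in, once; it reports no verdict.
Trained networks look in a picture, given as the dict that the camera call returned (one of the last four; its "shot" number tells which), for a name from the list of things; names that differ only in an ending like _2 or _b are one class to them, and where a whole thing is asked for, a point or a joint stands for the part that bears it (a point fixed in the world has none). Each returns a list of dicts, best first, with "conf" (0 to 1); they miss things now and then, are a little off and sometimes report something else, mostly with a low value. They report only what shows in the picture. A call takes as long as a camera call. They do not tell look-alikes from the thing itself.
- r.cut_out(query, picture): "mask" (384x512 bool, what is visible of it).
- r.pinpoint(query, picture): "centre" ([x, y, z] in m, in world coordinates, good to about 4 mm: a listed point, or the origin of a listed thing).
The state is a dict: "time_s": time; "joint_positions": joint angles; "joint_velocities": joint speeds; "joint_efforts": joint torques, N m; "position": TCP position; "ee_rot": TCP orientation; "contact_force": force on the tool from outside, world axes, zero at the start; "moment": the same for the moment, N m; "grip_width": finger opening in m.
Only numpy, scipy, OpenCV 4.12 (cv2) and the standard library are available. Lean on these libraries where they do the work, as an engineer would, in place of code of your own. Each camera call takes 0.05 s, during which the arm holds its last target.

## Working session

There is one attempt and no reset: what is moved stays moved. The work goes in short steps, each a Python script; the robot and the scene stay as the last script left them, time stands still between calls to the robot, and variables do not carry over. Pictures are saved under pics/ and viewed, and the job is handed in when it is done.

```bash
mkdir -p pics; ls
cat > h.py <<'E'
from workcell import r
import numpy as np, cv2
from scipy.spatial.transform import Rotation as R
def save(c,n): cv2.imwrite('pics/%s.png'%n,c['pixels'])
def proj(c,P):
    Rm=np.array(c['rotation']); 
    if Rm.shape!=(3,3): Rm=R.from_quat(Rm).as_matrix()
    q=(np.atleast_2d(P)-np.array(c['xyz']))@Rm
    return np.c_[c['fx']*q[:,0]/q[:,2]+c['cx'],c['fy']*q[:,1]/q[:,2]+c['cy']]
def ray(c,u,v):
    Rm=np.array(c['rotation'])
    d=Rm@np.array([(u-c['cx'])/c['fx'],(v-c['cy'])/c['fy'],1]); return np.array(c['xyz']),d/np.linalg.norm(d)
def onz(c,u,v,z):
    o,d=ray(c,u,v); return o+d*(z-o[2])/d[2]
E
python3 - <<'E'
from h import *
import pickle
D={}
for n in ('scene','top'):
    c=r.capture(n); save(c,n+'0'); D[n]=c
    print(n,c['fx'],c['cx'],c['cy'],np.round(c['xyz'],3),np.round(c['rotation'],3).tolist())
    for q in ('clamp','wire_exit','frame_handle','frame_eye','frame','slot_mouth','slot_seat','stand','canister_mid','slidebox_mid','driver'):
        for k in r.pinpoint(q,c)[:3]: print(q,round(k['conf'],2),np.round(k['centre'],4))
pickle.dump(D,open('d0.pkl','wb'))
s=r.sense();print(s['time_s'],s['position'],s['ee_rot'],s['grip_width'])
E
```

```text
pics
scene 355.98843769430266 257.5286642874631 190.39799880590604 [ 1.102 -0.255  0.696] [0.787, 0.471, -0.199, -0.345]
clamp 0.63 [0.4778 0.282  0.1468]
wire_exit 0.78 [0.4819 0.2698 0.1496]
frame_handle 0.92 [0.367  0.2613 0.1714]
frame_handle 0.62 [0.4845 0.2465 0.1925]
frame_handle 0.53 [0.4034 0.1714 0.0885]
frame_eye 0.84 [0.3948 0.1748 0.0511]
frame_eye 0.78 [0.4871 0.2453 0.1475]
frame_eye 0.62 [0.3635 0.2616 0.103 ]
frame 0.95 [ 0.3699  0.2623 -0.008 ]
frame 0.8 [0.4827 0.2441 0.075 ]
frame 0.79 [ 0.4001  0.1694 -0.0039]
slot_mouth 0.67 [ 0.486  -0.2835  0.0756]
slot_mouth 0.27 [ 0.4864 -0.2766 -0.0028]
slot_seat 0.73 [ 0.4865 -0.2801  0.0244]
stand 0.88 [0.4832 0.2813 0.0028]
canister_mid 0.64 [0.6809 0.035  0.0264]
slidebox_mid 0.87 [0.6948 0.392  0.0163]
driver 0.82 [0.6632 0.1807 0.0016]
top 498.2803127668051 256.4517712282243 190.30141635715682 [0.35  0.073 1.421] [-0.701, 0.709, -0.055, 0.059]
clamp 0.77 [0.4791 0.2808 0.1505]
wire_exit 0.69 [0.4795 0.2715 0.1489]
wire_exit 0.65 [ 0.6615  0.1831 -0.0015]
frame_handle 0.73 [0.3681 0.2593 0.1664]
frame_handle 0.6 [0.4851 0.2422 0.1934]
frame_handle 0.42 [0.4018 0.1695 0.0857]
frame_eye 0.61 [0.4793 0.2828 0.151 ]
frame_eye 0.53 [0.3629 0.2542 0.1065]
frame_eye 0.48 [0.482  0.2461 0.1495]
frame 0.76 [0.3668 0.2649 0.0004]
frame 0.62 [0.4885 0.2476 0.0726]
frame 0.38 [ 0.3983  0.1706 -0.0026]
slot_mouth 0.8 [ 0.4871 -0.279   0.0813]
slot_seat 0.61 [ 0.4887 -0.2823  0.0256]
canister_mid 0.6 [0.6805 0.0316 0.0268]
slidebox_mid 0.84 [0.6937 0.3907 0.018 ]
driver 0.49 [ 0.6633  0.1847 -0.0037]
1.2 [0.26438459 0.56629654 0.23130875] [-0.15322797 -0.69030419  0.69030645  0.15322636] 0.08525833450435535
```

View pics/scene0.png

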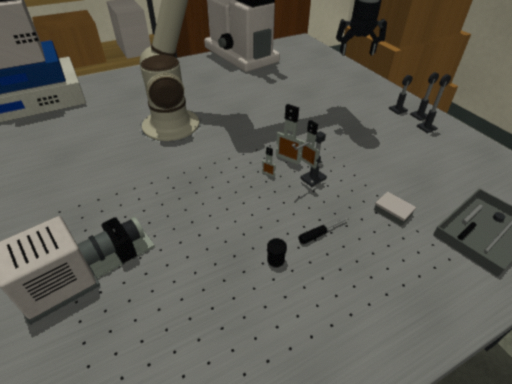

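View pics/top0.png

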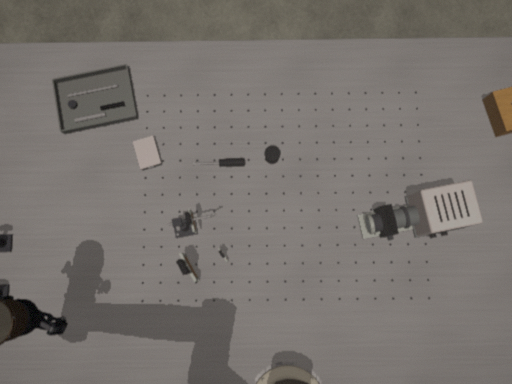

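Run:
```python
import cv2,pickle,numpy as np
D=pickle.load(open('d0.pkl','rb'))
s=D['scene']['pixels'];t=D['top']['pixels']
a=cv2.resize(s[90:200,240:350],(500,500),interpolation=3)
b=cv2.resize(t[195:255,160:240],(300,225),interpolation=3)
b2=cv2.resize(t[170:250,350:490],(300,171),interpolation=3)
im=np.zeros((500,800,3),np.uint8);im[:,:500]=a;im[:225,500:]=b;im[230:401,500:]=b2
cv2.imwrite('pics/crop0.png',im)
```

```text
(no output)
```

View pics/crop0.png

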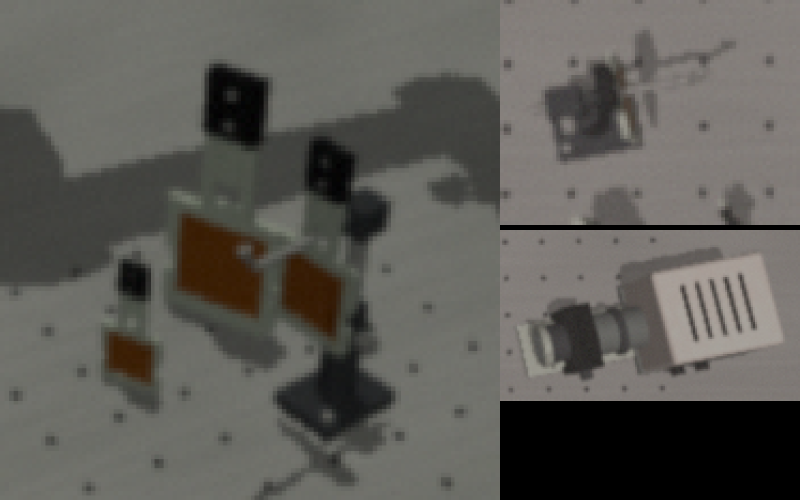

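Run:
```python
from h import *
c=r.capture('wrist'); save(c,'w0'); s=r.sense()
T=R.from_quat(s['ee_rot']).as_matrix(); Rc=np.array(c['rotation'])
print(c['fx'],c['cx'],c['cy'],'cam in tool',T.T@(np.array(c['xyz'])-s['position']),'\n',np.round(T.T@Rc,3)); print(np.round(T,3))
import pickle
t=pickle.load(open('d0.pkl','rb'))['top']
# hook from top px
for u,v,z in ((222.7,206.5,.168),(192,215,.15)): print(onz(t,u,v,z))
```

```text
Traceback (most recent call last):
ValueError: matmul: Input operand 1 has a mismatch in its core dimension 0, with gufunc signature (n?,k),(k,m?)->(n?,m?) (size 4 is different from 3)
```

Run:
```python
import cv2,pickle,numpy as np
D=pickle.load(open('d0.pkl','rb'))
t=D['top']['pixels']
a=cv2.resize(t[200:245,165:235],(784,504),interpolation=3)
cv2.imwrite('pics/crop1.png',a)
```

```text
(no output)
```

View pics/crop1.png

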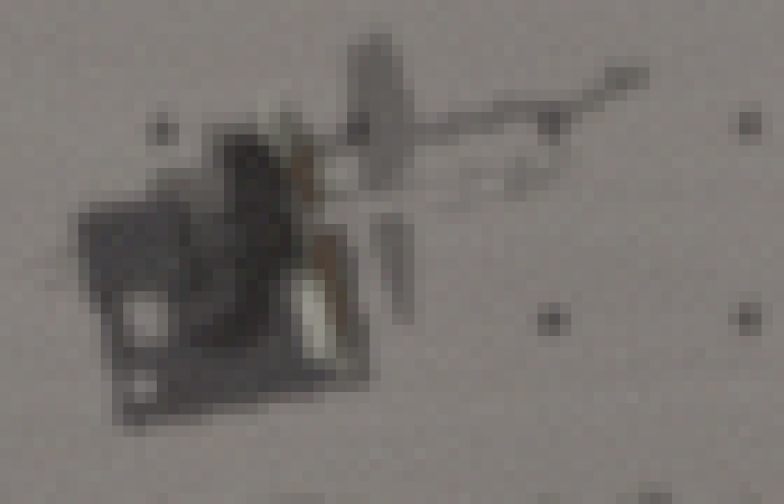

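```bash
sed -i 's/    Rm=np.array(c\[.rotation.\])$/    Rm=R.from_quat(c["rotation"]).as_matrix()/; s/    Rm=np.array(c\[.rotation.\]); $/    Rm=R.from_quat(c["rotation"]).as_matrix()/' h.py; sed -i '/if Rm.shape/d' h.py; cat h.py
python3 - <<'E'
from h import *
c=r.capture('wrist'); save(c,'w0'); s=r.sense()
T=R.from_quat(s['ee_rot']).as_matrix(); Rc=R.from_quat(c['rotation']).as_matrix()
print(c['fx'],c['cx'],c['cy'],'cam in tool',T.T@(np.array(c['xyz'])-s['position']),'\n',np.round(T.T@Rc,3)); print(np.round(T,3))
import pickle
t=pickle.load(open('d0.pkl','rb'))['top']
f=lambda u,v:(165+u/11.2,200+v/11.2)
P=[onz(t,*f(u,v),z) for u,v,z in ((345,192,.15),(470,170,.15),(560,160,.165),(85,212,.01),(120,425,.01),(370,375,.01))]; print(np.round(P,4))
for a,b in ((0,1),(4,5),(3,4)): d=P[b]-P[a]; print(np.degrees(np.arctan2(d[1],d[0])))
E
```

```text
from workcell import r
import numpy as np, cv2
from scipy.spatial.transform import Rotation as R
def save(c,n): cv2.imwrite('pics/%s.png'%n,c['pixels'])
def proj(c,P):
    Rm=R.from_quat(c["rotation"]).as_matrix()
    q=(np.atleast_2d(P)-np.array(c['xyz']))@Rm
    return np.c_[c['fx']*q[:,0]/q[:,2]+c['cx'],c['fy']*q[:,1]/q[:,2]+c['cy']]
def ray(c,u,v):
    Rm=R.from_quat(c["rotation"]).as_matrix()
    d=Rm@np.array([(u-c['cx'])/c['fx'],(v-c['cy'])/c['fy'],1]); return np.array(c['xyz']),d/np.linalg.norm(d)
def onz(c,u,v,z):
    o,d=ray(c,u,v); return o+d*(z-o[2])/d[2]
294.43746927644037 250.17175326242935 195.03840020415677 cam in tool [-7.89137379e-02 -1.42775471e-01 -6.08065747e-05] 
 [[-0.001  0.951  0.309]
 [ 0.001 -0.309  0.951]
 [ 1.     0.002 -0.001]]
[[-0.906 -0.    -0.423]
 [ 0.423 -0.    -0.906]
 [ 0.    -1.     0.   ]]
[[0.4902 0.2355 0.15  ]
 [0.495  0.2069 0.15  ]
 [0.4953 0.1849 0.165 ]
 [0.5014 0.3194 0.01  ]
 [0.4472 0.3097 0.01  ]
 [0.4591 0.2466 0.01  ]]
-80.62040596713024
-79.3263226467255
-169.81573000032714
```

View pics/w0.png

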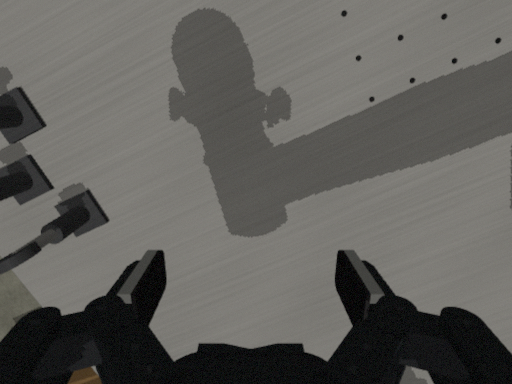

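```bash
cat >> h.py <<'E'
CT=np.array([-0.0789,-0.1428,0.0]); 
RC=R.from_matrix(np.linalg.qr(np.array([[0,.951,.309],[0,-.309,.951],[1,0,0]]))[0]).as_matrix() if False else np.array([[0,.951,.309],[0,-.309,.951],[1.,0,0]])
def campose(target,view,d,roll):
    z=np.array(view)/np.linalg.norm(view); x=np.cross(z,[0,0,1.]); x/=np.linalg.norm(x); y=np.cross(z,x)
    Rc=np.c_[x,y,z]@R.from_euler('z',roll).as_matrix(); T=Rc@RC.T
    return np.array(target)-z*d-T@CT, R.from_matrix(T).as_quat()
E
python3 - <<'E'
from h import *
tg=[0.492,0.205,0.158]
s=r.sense();print(s['time_s'])
for d in (.26,.32):
  for el in (15,25,35,45):
    for az in (-40,-20,0,10,30,170,190,210):
      a=np.radians(az);e=np.radians(el)
      for roll in (0,np.pi,np.pi/2,-np.pi/2):
        p,q=campose(tg,[np.cos(a)*np.cos(e),np.sin(a)*np.cos(e),-np.sin(e)],d,roll)
        try: j=r.solve_ik(p,q)
        except Exception as ex: j=None
        if j is not None: print(d,el,az,round(roll,2),np.round(p,3),np.round(j,2))
print(r.sense()['time_s'])
E
```

```text
1.3
0.26 15 -40 0 [0.412 0.272 0.154] [ 1.34  0.76 -0.9   1.1  -1.58 -1.65]
0.26 15 -40 3.14 [0.424 0.262 0.214] [ 1.25  0.31 -0.82  0.99 -1.2   2.01]
0.26 15 -40 1.57 [0.438 0.291 0.184] [ 1.26  0.65 -0.56  0.83 -1.56 -2.79]
0.26 15 -20 1.57 [0.412 0.267 0.184] [ 1.32  0.51 -0.91  1.12 -1.38 -2.92]
0.26 15 10 3.14 [0.405 0.19  0.214] [ 0.07 -0.16 -0.88 -2.58 -0.17  1.07]
0.26 15 10 -1.57 [0.402 0.158 0.184] [-0.46  0.32 -1.06 -2.13 -1.22 -0.25]
0.26 15 30 -1.57 [0.424 0.13  0.184] [-0.43  0.3  -0.73 -1.69 -1.21 -0.64]
0.26 15 170 0 [0.595 0.187 0.154] [ 0.22  1.17  0.93 -1.16 -2.71 -2.68]
0.26 15 170 3.14 [0.579 0.19  0.214] [ 0.34  0.85  0.68 -0.56 -2.25  0.9 ]
0.26 15 170 1.57 [0.582 0.158 0.184] [ 0.14  0.94  0.67 -0.91 -2.32  2.32]
0.26 15 170 -1.57 [0.592 0.219 0.184] [ 0.43  1.1   0.94 -0.61 -2.64 -0.7 ]
0.26 15 190 0 [0.595 0.223 0.154] [ 0.38  1.23  1.07 -1.08 -2.91 -2.63]
0.26 15 190 3.14 [0.579 0.22  0.214] [ 0.48  0.91  0.74 -0.36 -2.33  1.14]
0.26 15 190 1.57 [0.592 0.191 0.184] [ 0.29  1.04  0.87 -0.81 -2.53  2.4 ]
0.26 15 190 -1.57 [0.582 0.252 0.184] [ 0.61  1.13  0.8
[... 10635 characters left out ...]
 0.61 -0.65 -2.05  2.5 ]
0.32 45 170 -1.57 [0.609 0.216 0.271] [ 0.5   0.87  0.83 -0.25 -2.34 -0.64]
0.32 45 190 0 [0.625 0.228 0.249] [ 0.45  1.05  1.12 -0.54 -2.66 -2.19]
0.32 45 190 3.14 [0.582 0.221 0.293] [ 0.54  0.61  0.51 -0.17 -1.92  1.18]
0.32 45 190 1.57 [0.609 0.194 0.271] [ 0.33  0.79  0.78 -0.54 -2.23  2.67]
0.32 45 190 -1.57 [0.598 0.255 0.271] [ 0.64  0.87  0.77 -0.03 -2.29 -0.35]
0.32 45 210 0 [0.609 0.272 0.249] [ 0.62  1.08  1.04 -0.17 -2.62 -1.77]
0.32 45 210 3.14 [0.571 0.251 0.293] [ 0.65  0.61  0.48 -0.06 -1.91  1.44]
0.32 45 210 1.57 [0.605 0.235 0.271] [ 0.47  0.86  0.87 -0.39 -2.34  2.9 ]
0.32 45 210 -1.57 [0.574 0.288 0.271] [ 0.78  0.82  0.58  0.16 -2.15 -0.09]
1.3
```

Run:
```python
from h import *
import pickle
s=r.sense(); r.move_straight(np.array(s['position'])+[0,0,.15],rate=.3)
tg=[0.492,0.215,0.155]
e=np.radians(15);a=np.radians(190)
p,q=campose(tg,[np.cos(a)*np.cos(e),np.sin(a)*np.cos(e),-np.sin(e)],.26,np.pi)
r.reach(p+[0.06,0,.2],q); print(r.sense()['time_s'])
r.move_straight(p,rate=.25)
c=r.capture('wrist'); pickle.dump(c,open('w1.pkl','wb'))
c2=cv2.rotate(c['pixels'],cv2.ROTATE_180); cv2.imwrite('pics/w1.png',c2)
for qn in ('clamp','wire_exit','frame_handle','frame_eye','frame','stand'):
    for k in r.pinpoint(qn,c)[:2]: print(qn,round(k['conf'],2),np.round(k['centre'],4))
print(r.sense()['time_s'])
```

```text
Traceback (most recent call last):
workcell.MotionError: the arm cannot take that pose within its joint ranges
```

Run:
```python
from h import *
import pickle
tg=[0.492,0.215,0.155]
e=np.radians(15);a=np.radians(190)
p,q=campose(tg,[np.cos(a)*np.cos(e),np.sin(a)*np.cos(e),-np.sin(e)],.26,np.pi)
for dx in (0.06,0,-.05):
  for dz in (.2,.15,.1,.05): print(dx,dz,r.solve_ik(p+[dx,0,dz],q) is not None)
print(r.solve_ik(p,q))
# alternative: intermediate with tool down
for z in (.4,.35): print(z, r.solve_ik([.62,.25,z],R.from_euler('z',0).as_quat()) )
qd=r.sense()['ee_rot']; print(r.solve_ik([.66,.2,.33],qd),r.sense()['position'])
```

```text
0.06 0.2 False
0.06 0.15 False
0.06 0.1 True
0.06 0.05 True
0 0.2 True
0 0.15 True
0 0.1 True
0 0.05 True
-0.05 0.2 True
-0.05 0.15 True
-0.05 0.1 True
-0.05 0.05 True
[ 0.49247278  0.92297343  0.75290766 -0.37217703 -2.33639061  1.12924642]
0.4 [-0.07196206  0.47066008  0.2072746  -1.55203074 -1.64027264 -1.30675868]
0.35 [-0.07036557  0.52684907  0.16448848 -1.54581691 -1.63658571 -1.2076137 ]
[ 5.27651382e-01  4.60305715e-01  3.68068069e-01 -9.60300877e-04
 -1.47855214e+00  6.06407794e-01] [0.26417161 0.56618703 0.38164257]
```

Run:
```python
from h import *
import pickle
tg=[0.492,0.215,0.155]
e=np.radians(15);a=np.radians(190)
p,q=campose(tg,[np.cos(a)*np.cos(e),np.sin(a)*np.cos(e),-np.sin(e)],.26,np.pi)
r.reach(p+[0.0,0,.18],q); print(r.sense()['time_s'])
r.move_straight(p,rate=.25)
c=r.capture('wrist'); pickle.dump(c,open('w1.pkl','wb'))
c2=cv2.rotate(c['pixels'],cv2.ROTATE_180); cv2.imwrite('pics/w1.png',c2)
for qn in ('clamp','wire_exit','frame_handle','frame_eye','frame','stand'):
    for k in r.pinpoint(qn,c)[:2]: print(qn,round(k['conf'],2),np.round(k['centre'],4))
print(r.sense()['time_s'])
```

```text
3.6667
clamp 0.67 [0.4798 0.2803 0.1512]
wire_exit 0.98 [0.4763 0.2699 0.1484]
frame_handle 0.69 [0.4027 0.1731 0.0855]
frame_handle 0.68 [0.4893 0.2449 0.1911]
frame_eye 0.65 [0.4851 0.2444 0.1479]
frame_eye 0.62 [0.3674 0.2628 0.1035]
frame 0.89 [ 0.4038  0.1689 -0.003 ]
frame 0.71 [0.4858 0.2466 0.0779]
stand 0.86 [0.4785 0.2836 0.0009]
4.8833
```

View pics/w1.png

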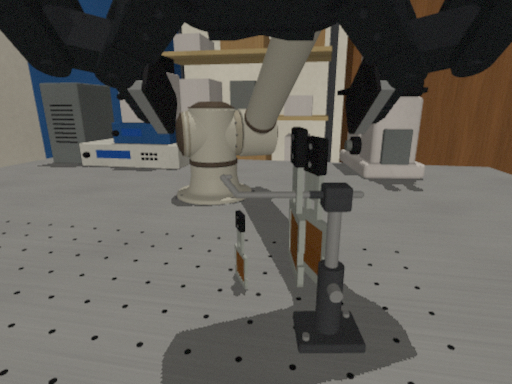

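Run:
```python
import cv2
a=cv2.imread('pics/w1.png')
cv2.imwrite('pics/w1c.png',cv2.resize(a[120:220,205:365],(800,500),interpolation=cv2.INTER_CUBIC))
```

```text
(no output)
```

View pics/w1c.png

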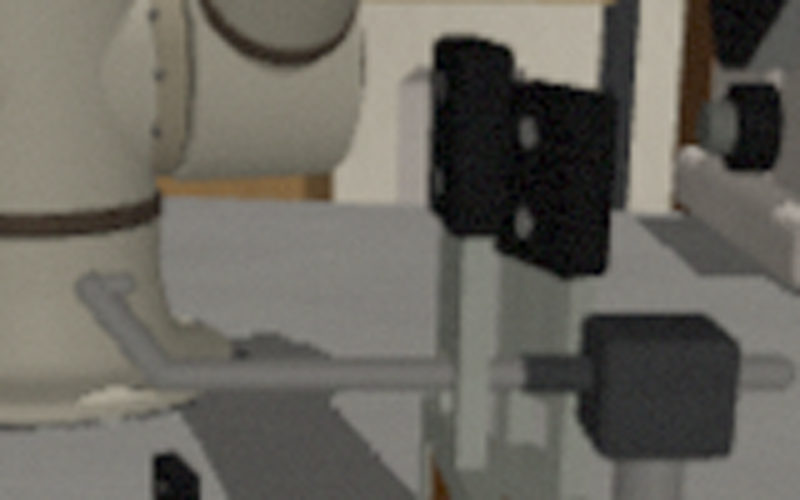

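Run:
```python
from h import *
import pickle
c=pickle.load(open('w1.pkl','rb'))
cl=np.array([.479,.2812,.15]); 
def px(u,v): # crop-> original
    u,v=u/5+205-.4,v/5+120-.4; return 511-u,383-v
pts=dict(wireR=(450,372),wireM=(300,374),bend=(157,374),mid=(125,330),tip=(93,286),barb=(130,284),hL=(434,100),hcut=(472,140),necklow=(470,466),neck=(475,245),post=(655,480))
for hd in (-80,-77,-83):
    h=np.array([np.cos(np.radians(hd)),np.sin(np.radians(hd)),0]); n=np.array([-h[1],h[0],0])
    res={}
    for k,(u,v) in pts.items():
        o,d=ray(c,*px(u,v)); P=o+d*(n@(cl-o))/(n@d); res[k]=P
        print(hd,k,'along %.1f z %.1f'%(1000*h@(P-cl),1000*P[2]))
    D=res['tip']-res['bend']; print('angle',np.degrees(np.arctan2(D[2],h@D)),'len',np.linalg.norm(D))
print(c['xyz'])
```

```text
-80 wireR along 36.9 z 150.4
-80 wireM along 63.7 z 149.9
-80 bend along 89.3 z 149.9
-80 mid along 94.8 z 158.0
-80 tip along 100.3 z 166.0
-80 barb along 93.7 z 166.4
-80 hL along 41.1 z 198.6
-80 hcut along 34.4 z 191.8
-80 necklow along 32.7 z 132.5
-80 neck along 33.3 z 173.5
-80 post along -1.2 z 129.9
angle 55.86717919816653 len 0.019501830965804063
-77 wireR along 37.2 z 150.9
-77 wireM along 63.8 z 150.9
-77 bend along 89.0 z 151.2
-77 mid along 94.4 z 159.3
-77 tip along 99.7 z 167.2
-77 barb along 93.3 z 167.5
-77 hL along 41.4 z 198.8
-77 hcut along 34.7 z 192.1
-77 necklow along 33.0 z 133.2
-77 neck along 33.5 z 173.9
-77 post along -1.2 z 129.9
angle 56.23336155211633 len 0.019216813399877637
-83 wireR along 36.7 z 149.8
-83 wireM along 63.8 z 148.9
-83 bend along 89.9 z 148.5
-83 mid along 95.5 z 156.7
-83 tip along 101.1 z 164.8
-83 barb along 94.4 z 165.2
-83 hL along 41.0 z 198.4
-83 hcut along 34.2 z 191.6
-83 necklow along 32.5 z 131.9
-83 neck along 33.1 z 173.1
-83 post along -1.1 z 129.9
angle 55.41947380213804 len 0.01980467019040577
[0.73940483 0.25960033 0.22489441]
```

```bash
cat >> h.py <<'E'
HD=np.radians(-80.0)
hv=np.array([np.cos(HD),np.sin(HD),0]); nv=np.array([-hv[1],hv[0],0]); Z=np.array([0,0,1.])
CL=np.array([.479,.2812,.15]); ZT=.030
def Tpose(s,z,th,lat=0.,zt=ZT,yaw=0.):
    """TCP pose for eye centre at s along hook, z above wire axis, tilt th (rad); metres"""
    fx=hv*np.cos(th)+Z*np.sin(th); fz=-hv*np.sin(th)+Z*np.cos(th)
    E=CL+hv*s+nv*lat+Z*z
    T=np.c_[-fx,-fz,np.cross(-fx,-fz)]
    return E+fz*zt, R.from_matrix(T).as_quat()
E
python3 - <<'E'
from h import *
print(r.sense()['time_s'])
for s,z,t in ((.035,.05,0),(.035,-.003,0),(.035,0,0),(.07,.002,30),(.088,.002,40),(.095,.01,56),(.12,.05,56),(.14,.06,30),(.16,.08,0)):
    p,q=Tpose(s,z,np.radians(t)); j=r.solve_ik(p,q); print(s,t,np.round(p,3),None if j is None else np.round(j,2))
for a in (0,np.pi):
  fx=-hv if a else hv
  for z in (.25,.17):
    p=np.array([.487,-.281,z]); T=np.c_[-fx,-Z,np.cross(-fx,-Z)]
    print(a,z,np.round(r.solve_ik(p,R.from_matrix(T).as_quat()),2))
E
```

```text
4.8833
0.035 0 [0.485 0.247 0.23 ] [ 0.77  0.25 -0.19  0.   -1.13 -0.59]
0.035 0 [0.485 0.247 0.177] [ 0.77  0.3  -0.27  0.   -1.   -0.59]
0.035 0 [0.485 0.247 0.18 ] [ 0.77  0.29 -0.27  0.   -1.01 -0.59]
0.07 30 [0.489 0.227 0.178] [ 0.93  0.41 -0.34  0.4  -1.22 -0.97]
0.088 40 [0.491 0.214 0.175] [ 0.95  0.47 -0.37  0.49 -1.3  -1.05]
0.095 56 [0.491 0.212 0.177] [ 1.    0.57 -0.38  0.6  -1.47 -1.17]
0.12 56 [0.496 0.188 0.217] [ 0.97  0.51 -0.39  0.62 -1.5  -1.12]
0.14 30 [0.501 0.158 0.236] [ 0.83  0.31 -0.35  0.43 -1.28 -0.86]
0.16 0 [0.507 0.124 0.26 ] [ 0.55  0.19 -0.2   0.   -1.19 -0.38]
0 0.25 [-0.24  0.27 -0.12  0.   -1.19  0.41]
0 0.17 [-0.24  0.33 -0.24  0.   -1.    0.41]
3.141592653589793 0.25 [-0.24  0.27 -0.12  0.   -1.19 -2.73]
3.141592653589793 0.17 [-0.24  0.33 -0.24  0.   -1.   -2.73]
```

```bash
cat > plan.py <<'E'
import numpy as np
from scipy.optimize import minimize
def clear(E,th,b,al,barb=True):
    """min signed clearance (mm) of wire+barb against eye bars, eye centre E=(s,z) mm"""
    t=np.linspace(-60,0,121)[:-1]; P=np.c_[b+t,0*t]
    u=np.linspace(0,17,35); d=np.array([np.cos(al),np.sin(al)]); P=np.r_[P,np.array([b,0])+u[:,None]*d]; rad=np.full(len(P),3.0)
    if barb:
        tip=np.array([b,0])+18*d; n=np.array([-np.sin(al),np.cos(al)])
        # barb capsule leaning back, radius 2, end perp 7 above axis
        e=tip+n*5-d*3; w=np.linspace(0,1,12)[:,None]; P=np.r_[P,tip+(e-tip)*w]; rad=np.r_[rad,np.full(12,2.0)]
    fx=np.array([np.cos(th),np.sin(th)]); fz=np.array([-np.sin(th),np.cos(th)])
    X=(P-E)@fx; Y=(P-E)@fz
    # top bar: |x|<=2.5, 6<=y<=60 ; bottom bar y<=-6
    dx=np.maximum(abs(X)-2.5,0)
    def db(y0):  # distance to bar occupying y>=y0
        dy=np.maximum(y0-Y if y0>0 else Y-y0,0); ins=(dx==0)&(dy==0)
        out=np.hypot(dx,dy); return np.where(ins,-np.minimum(2.5-abs(X),(Y-y0) if y0>0 else (y0-Y)),out)
    top=(db(6.)-rad).min(); bot=(db(-6.)-rad).min()
    return top,bot
def best(k,b,al):
    """pose maximizing min clearance with eye centre at arc position k (mm from bend)"""
    d=np.array([np.cos(al),np.sin(al)])
    bst=None
    for th in np.radians(np.arange(0,76,3)):
        fz=np.array([-np.sin(th),np.cos(th)]); base=np.array([b+k,0]) if k<0 else np.array([b,0])+k*d
        for c in np.arange(-3,6.1,.5):
            E=base+fz*c; t,o=clear(E,th,b,al); m=min(t,o)
            if bst is None or m>bst[0]: bst=(m,np.degrees(th),c,E,t,o)
    return bst
if __name__=='__main__':
    al=np.radians(56)
    for k in (-20,-15,-10,-7,-5,-3,-1,1,3,5,7,9,11,13,15,17,19,21,23): 
        x=best(k,88,al); print(k,'clr %.2f th %.0f c %.1f E %s'%(x[0],x[1],x[2],np.round(x[3],1)))
    print('fixed th=al')
    for k in (-2,0,2,5,8,11,14,17,20,23):
        d=np.array([np.cos(al),np.sin(al)])
        for th in (50,56,62):
            t=np.radians(th); fz=np.array([-np.sin(t),np.cos(t)])
            print(k,th,[tuple(np.round(clear(np.array([88,0])+k*d+fz*c,t,88,al),1)) for c in (1,2,3)])
E
python3 plan.py
```

```text
-20 clr 3.00 th 0 c 0.0 E [68.  0.]
-15 clr 3.00 th 0 c 0.0 E [73.  0.]
-10 clr 3.00 th 0 c 0.0 E [78.  0.]
-7 clr 3.00 th 0 c 0.0 E [81.  0.]
-5 clr 2.76 th 3 c 0.0 E [83.  0.]
-3 clr 2.15 th 15 c 0.0 E [85.  0.]
-1 clr 1.92 th 24 c 0.5 E [86.8  0.5]
1 clr 1.92 th 33 c 0.5 E [88.3  1.2]
3 clr 2.22 th 42 c 0.0 E [89.7  2.5]
5 clr 2.76 th 51 c 0.0 E [90.8  4.1]
7 clr 2.96 th 57 c 0.0 E [91.9  5.8]
9 clr 2.47 th 66 c 0.0 E [93.   7.5]
11 clr 1.86 th 75 c 0.0 E [94.2  9.1]
13 clr 0.96 th 57 c 2.0 E [93.6 11.9]
15 clr 0.97 th 57 c 2.0 E [94.7 13.5]
17 clr 1.04 th 27 c 0.0 E [97.5 14.1]
19 clr 1.91 th 27 c -1.0 E [99.1 14.9]
21 clr 2.78 th 27 c -2.0 E [100.7  15.6]
23 clr 3.77 th 45 c -1.0 E [101.6  18.4]
fixed th=al
-2 50 [(np.float64(-2.1), np.float64(2.2)), (np.float64(-1.4), np.float64(1.2)), (np.float64(-0.8), np.float64(0.2))]
-2 56 [(np.float64(-2.7), np.float64(2.0)), (np.float64(-2.2), np.float64(1.0)), (np.float64(-1.7), np.float64(0.0))]
-2 62 [(np.float64(-3.3), np.float64(1.7)), (np.float64(-3.0), np.float64(0.7)), (np.float64(-2.6), np.float64(-0.3))]
0 50 [(np.float64(-0.4)
[... 2401 characters left out ...]
64(0.0))]
20 50 [(np.float64(1.9), np.float64(1.7)), (np.float64(2.6), np.float64(0.7)), (np.float64(3.4), np.float64(-0.3))]
20 56 [(np.float64(1.2), np.float64(2.0)), (np.float64(1.9), np.float64(1.0)), (np.float64(2.7), np.float64(0.0))]
20 62 [(np.float64(0.5), np.float64(2.3)), (np.float64(1.2), np.float64(1.3)), (np.float64(2.0), np.float64(0.3))]
23 50 [(np.float64(4.5), np.float64(2.6)), (np.float64(5.1), np.float64(1.8)), (np.float64(5.7), np.float64(1.2))]
23 56 [(np.float64(3.7), np.float64(3.1)), (np.float64(4.3), np.float64(2.3)), (np.float64(4.8), np.float64(1.6))]
23 62 [(np.float64(3.0), np.float64(3.6)), (np.float64(3.4), np.float64(2.8)), (np.float64(3.9), np.float64(2.0))]
```

Run:
```python
from h import *
import pickle
s=r.sense(); r.move_straight(np.array(s['position'])+[0.0,0,.16],rate=.35)
p,q=Tpose(.035,.06,0)
r.reach(p+[0,0,.04],q); r.move_straight(p,rate=.2)
c=r.capture('wrist'); pickle.dump(c,open('w2.pkl','wb')); save(c,'w2')
for qn in ('clamp','frame_handle'):
    for k in r.pinpoint(qn,c)[:2]: print(qn,round(k['conf'],2),np.round(k['centre'],4))
print(proj(c,CL+hv*.035+Z*.059), proj(c,CL+Z*.011), proj(c,CL+hv*.088),proj(c,CL+hv*.099+Z*.0166))
for i in range(4): print(np.round(r.sense()['contact_force'],2)); r.wait(.02)
print(r.sense()['time_s'])
```

```text
clamp 0.82 [0.4773 0.2809 0.1527]
frame_handle 0.87 [0.3645 0.2643 0.1698]
frame_handle 0.83 [0.4837 0.2464 0.1934]
[[250.7519597  229.06433873]] [[250.4598345  243.50173045]] [[250.59198395 134.91314626]] [[250.69278083 121.87732481]]
[-0.04  0.51  0.36]
[-0.98 -0.14  0.1 ]
[-0.15  0.48  0.26]
[-0.92  0.91  0.04]
7.3583
```

View pics/w2.png

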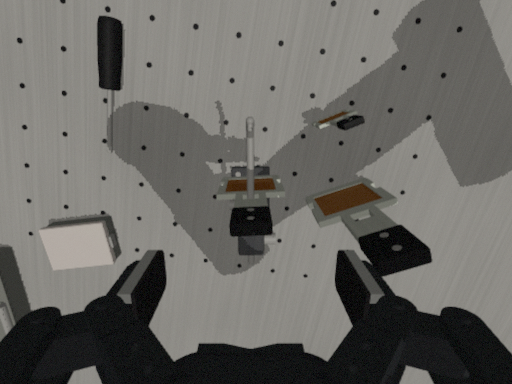

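```bash
cat >> h.py <<'E'
def F(n=6):
    f=[]
    for i in range(n): f.append(r.sense()['contact_force']); r.wait(.01)
    return np.mean(f,0)
def go(s,z,th,lat=0.,rate=.05):
    p,q=Tpose(s,z,th,lat); r.move_straight(p,q,rate=rate)
E
python3 - <<'E'
from h import *
go(.035,-.003,0,rate=.12); r.wait(.1); print('pre',np.round(F(10),2))
r.clamp(); s=r.sense(); print(s['grip_width'],s['time_s'],np.round(s['position'],4))
print('post',np.round(F(10),2))
c=r.capture('wrist'); save(c,'w3');
E
```

```text
pre [0.07 0.03 0.02]
0.02731950024970059 8.7833 [0.4851 0.2468 0.1772]
post [-0.63  0.06  1.36]
```

View pics/w3.png

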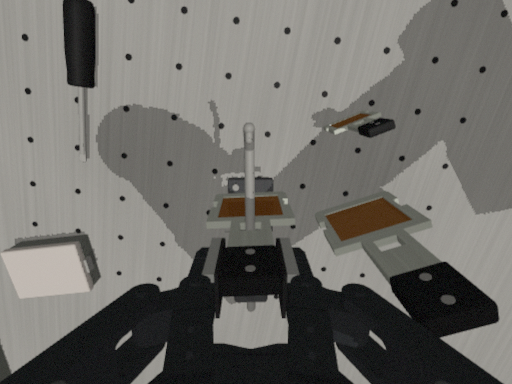

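Run:
```python
from h import *
go(.035,0,0,rate=.03); f0=F(10); print('tare',np.round(f0,2))
for z in (.002,.003,.0035,.004,.0045,.005):
    go(.035,z,0); f=F()-f0; print(z,np.round(f,2))
    if abs(f[2])>2: break
go(.035,0,0)
for sg in (1,-1):
    for l in (2,3,3.5,4,4.5,5):
        go(.035,0,0,sg*l/1000); f=F()-f0; print(sg*l,'n %.2f z %.2f'%(f@nv,f[2]))
        if abs(f@nv)>2: break
go(.035,0,0); print(r.sense()['time_s'])
```

```text
tare [ 0.11  0.32 -1.68]
0.002 [ 0.45 -0.25 -0.02]
0.003 [-0.05 -0.47  0.32]
0.0035 [ 0.19 -0.37  0.37]
0.004 [ 0.23 -0.18 -1.13]
0.0045 [ 1.37 -0.04 -4.31]
2 n -0.07 z 0.26
3 n -0.26 z 0.23
3.5 n -0.17 z 0.35
4 n -0.05 z 0.54
4.5 n -0.38 z 0.88
5 n -2.10 z 1.17
-2 n -0.28 z 0.07
-3 n -0.44 z 0.57
-3.5 n -0.34 z 0.07
-4 n 0.81 z 0.37
-4.5 n 2.44 z -0.67
14.5917
```

```bash
sed -i 's/ZT=.030$/ZT=.0308/' h.py; grep -n 'ZT=' h.py
python3 - <<'E'
from plan import *
al=np.radians(56)
for z in (0,-1):
  for s in np.arange(78,90,1): 
    t,o=clear(np.array([s,z]),0,88,al); print(z,s,round(t,2),round(o,2))
E
python3 - <<'E'
from h import *
go(.035,0,0,.0003); f0=F(10); print(np.round(f0,2))
go(.060,0,0,.0003,rate=.06);go(.078,0,0,.0003,rate=.06); f=F(); print('s78',np.round(f-f0,2))
for s in np.arange(80,92,.7):
    go(s/1000,0,0,.0003); f=F(5)-f0; print('%.1f'%s,'h %.2f z %.2f n %.2f'%(f@hv,f[2],f@nv))
    if abs(f@hv)>2 or abs(f[2])>2.5: break
go(.078,0,0,.0003); print(r.sense()['time_s'])
E
```

```text
22:CL=np.array([.479,.2812,.15]); ZT=.0308
0 78 3.0 3.0
0 79 3.0 3.0
0 80 3.0 3.0
0 81 3.0 3.0
0 82 3.0 3.0
0 83 2.43 3.0
0 84 1.6 3.0
0 85 0.77 3.0
0 86 -0.05 3.0
0 87 -0.88 3.0
0 88 -1.71 3.0
0 89 -2.54 3.0
-1 78 2.0 4.0
-1 79 2.0 4.0
-1 80 2.0 4.0
-1 81 2.0 4.0
-1 82 2.0 4.0
-1 83 1.87 4.0
-1 84 1.04 4.0
-1 85 0.21 4.0
-1 86 -0.62 4.0
-1 87 -1.45 4.0
-1 88 -2.28 4.0
-1 89 -2.97 4.0
[-0.18  0.01 -1.52]
s78 [ 0.37 -0.09  0.44]
80.0 h -0.31 z 0.41 n -0.26
80.7 h 0.11 z 0.16 n 0.18
81.4 h -0.04 z -0.17 n 0.51
82.1 h -0.28 z -0.04 n 0.37
82.8 h 0.01 z 0.28 n 0.14
83.5 h 0.30 z -0.07 n 0.31
84.2 h 0.06 z 0.01 n 0.37
84.9 h -0.14 z 0.45 n -0.43
85.6 h 0.23 z 0.42 n 0.12
86.3 h 0.10 z -0.07 n 0.05
87.0 h -0.24 z 0.32 n 0.76
87.7 h -0.62 z 0.19 n 0.36
88.4 h -2.00 z 0.46 n 0.00
20.1417
```

```bash
cat >> h.py <<'E'
B=.0896; AL=np.radians(56.); LAT=.0003
def eye(k,c,thd):
    th=np.radians(thd); s=B+(k if k<0 else k*np.cos(AL))/1000; z=(0 if k<0 else k*np.sin(AL))/1000
    return s-np.sin(th)*c/1000, z+np.cos(th)*c/1000, th
def gok(k,c,thd,rate=.04): 
    s,z,th=eye(k,c,thd); go(s,z,th,LAT,rate=rate)
def comp(f,thd):
    th=np.radians(thd); fx=hv*np.cos(th)+Z*np.sin(th); fz=-hv*np.sin(th)+Z*np.cos(th)
    return 'fx %.2f fz %.2f n %.2f'%(f@fx,f@fz,f@nv)
E
python3 - <<'E'
from h import *
f0=np.array([0,0,-1.6])
gok(-9,0,0)
for k,c,t in ((-6,0,5),(-3,.1,15),(-2,.2,20),(-1,.4,24),(0,.5,29),(1,.5,33),(2,.3,38),(3,.1,42),(4,0,46),(5,0,50),(6,0,53),(7,0,56)):
    gok(k,c,t); f=F(4)-f0; print(k,t,comp(f,t))
    if np.linalg.norm(f)>6: print('STOP',np.round(f,2)); break
s=r.sense(); print(s['time_s'])
c=r.capture('wrist'); save(c,'w4')
E
```

```text
-6 5 fx -0.40 fz 0.23 n -0.25
-3 15 fx 0.47 fz 0.37 n 0.00
-2 20 fx 0.30 fz 0.14 n -0.23
-1 24 fx 0.22 fz 0.20 n -0.58
0 29 fx 0.13 fz 0.43 n -0.16
1 33 fx 0.37 fz 0.04 n -0.13
2 38 fx 1.13 fz 0.01 n -0.13
3 42 fx 0.55 fz 0.43 n -0.19
4 46 fx 0.30 fz -0.15 n 0.12
5 50 fx 0.20 fz 0.42 n -0.14
6 53 fx 0.66 fz 0.75 n 0.14
7 56 fx 0.35 fz 0.23 n 0.03
23.8667
```

View pics/w4.png

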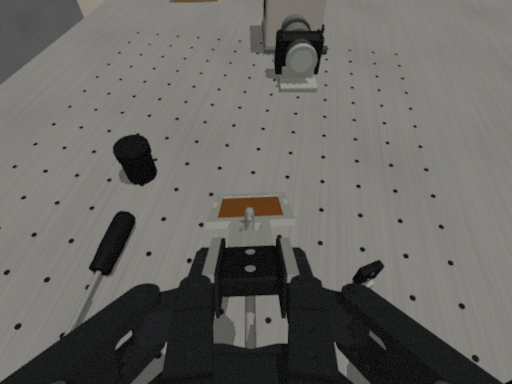

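Run:
```python
from h import *
f0=F(8); fz=-hv*np.sin(AL)+Z*np.cos(AL)
for c in (1.5,2.2,2.7,3.1,3.5,3.9,4.3,4.7,5.1):
    gok(7,c,56); f=F(5)-f0; print(c,comp(f,56))
    if f@fz<-1.6: break
gok(7,c-1.0,56)
f=F(5)-f0; print('back',comp(f,56),r.sense()['time_s'])
```

```text
1.5 fx -0.12 fz 0.14 n -0.63
2.2 fx -0.16 fz 0.37 n -0.20
2.7 fx 0.43 fz -0.54 n 0.15
3.1 fx 0.29 fz -0.29 n -0.39
3.5 fx 0.22 fz -0.51 n -0.35
3.9 fx 0.37 fz -1.31 n -0.53
4.3 fx 0.42 fz -2.90 n -0.18
back fx 0.51 fz -0.45 n -0.42 26.3167
```

Run:
```python
from h import *
f0=F(4); gok(7,2.6,56); f0=F(8)
fz=-hv*np.sin(AL)+Z*np.cos(AL); fx=hv*np.cos(AL)+Z*np.sin(AL)
c=2.7;k=7
while k<26:
    k+=1.2; gok(k,c,56); f=F(5)-f0; print('%.1f c %.2f'%(k,c),comp(f,56))
    if np.linalg.norm(f)>5: print('STOP'); gok(k-2,c,56); break
    if f@fz<-1.2: c-=.4
    elif f@fz>1.2 or f@fx<-1.5: c+=.4; 
print(r.sense()['time_s'])
cc=r.capture('wrist'); save(cc,'w5')
```

```text
8.2 c 2.70 fx -0.06 fz -0.53 n 0.20
9.4 c 2.70 fx -0.10 fz -0.24 n 0.08
10.6 c 2.70 fx -0.23 fz 0.01 n 0.17
11.8 c 2.70 fx -0.15 fz -0.12 n 0.06
13.0 c 2.70 fx -0.05 fz -0.15 n -0.08
14.2 c 2.70 fx -0.36 fz 0.27 n 0.14
15.4 c 2.70 fx -0.19 fz -0.01 n -0.02
16.6 c 2.70 fx 0.09 fz -0.39 n -0.54
17.8 c 2.70 fx -0.39 fz -0.43 n -0.12
19.0 c 2.70 fx -0.20 fz -0.11 n -0.25
20.2 c 2.70 fx 0.27 fz -0.16 n -0.23
21.4 c 2.70 fx -0.18 fz 0.14 n 0.11
22.6 c 2.70 fx -0.45 fz -0.08 n 0.20
23.8 c 2.70 fx 0.10 fz -0.04 n -0.21
25.0 c 2.70 fx -0.03 fz 0.02 n -0.01
26.2 c 2.70 fx 0.03 fz -0.35 n -0.34
31.3333
```

View pics/w5.png

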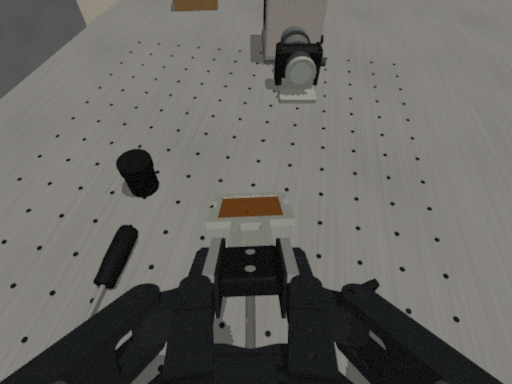

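Run:
```python
from h import *
import pickle
gok(50,3,56,rate=.15)
go(.18,.08,np.radians(20),rate=.2)
fxv=hv; T=np.c_[-hv,-Z,np.cross(-hv,-Z)]; q=R.from_matrix(T).as_quat()
L=np.array([.487,-.280,0]); off=-hv*.065
p=L+off+Z*(.13+.072+ZT)
r.reach(p+[0,0,.02],q); r.move_straight(p,q,rate=.2); print(r.sense()['time_s'])
c=r.capture('wrist'); save(c,'w6'); pickle.dump(c,open('w6.pkl','wb'))
for qn in ('slot_mouth','slot_seat','lamp','frame_eye','frame','frame_handle'):
    for k in r.pinpoint(qn,c)[:2]: print(qn,round(k['conf'],2),np.round(k['centre'],4))
s=r.sense(); print(s['time_s'],np.round(s['position'],4))
print(proj(c,L+Z*.08))
```

```text
33.9917
slot_mouth 0.68 [ 0.4764 -0.2183  0.2477]
slot_mouth 0.57 [ 0.4875 -0.2784  0.0795]
slot_seat 0.62 [ 0.4858 -0.2773  0.0253]
lamp 0.71 [ 0.4914 -0.2799 -0.008 ]
frame_eye 0.91 [ 0.4744 -0.2153  0.2036]
frame 0.95 [ 0.4738 -0.2162  0.1332]
frame_handle 0.85 [ 0.4779 -0.2188  0.2457]
34.3417 [ 0.476  -0.2159  0.2334]
[[249.49528646 112.8219383 ]]
```

View pics/w6.png

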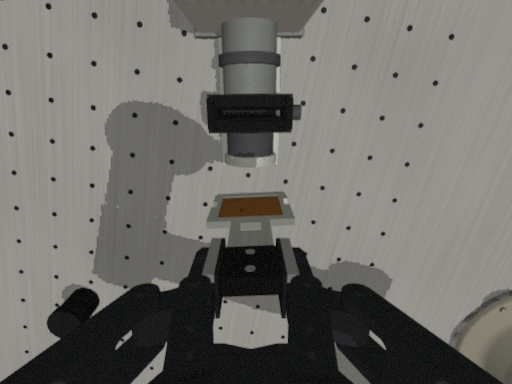

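Run:
```python
import cv2,numpy as np
a=cv2.imread('pics/w6.png')[85:140,200:305]
a=np.clip(a.astype(float)*2.2,0,255).astype(np.uint8)
cv2.imwrite('pics/w6c.png',cv2.resize(a,(735,385),interpolation=cv2.INTER_CUBIC))
```

```text
(no output)
```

View pics/w6c.png

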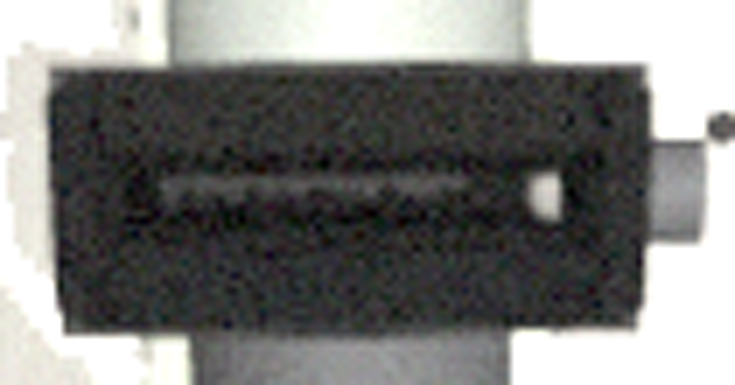

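```bash
python3 - <<'E'
from h import *
import pickle
c=pickle.load(open('w6.pkl','rb'))
f=lambda u,v:(200+u/7-.43,85+v/7-.43)
C=[onz(c,*f(*x),.08) for x in ((52,68),(648,66),(638,328),(65,332))]
for x in C: print(np.round(x,4))
C=np.array(C); print('mean',C.mean(0)); 
for a,b in ((0,1),(3,2),(3,0),(2,1)):
    d=C[b]-C[a]; print(np.linalg.norm(d),np.degrees(np.arctan2(d[1],d[0])))
S=[onz(c,*f(*x),.08) for x in ((130,195),(575,195),(350,165),(350,225))]; print(np.round(S,4), (S[0]+S[1])/2)
# frame lower edge at z .13 check: expected
p=np.array([.476,-.2159,.2334]); E=p-Z*ZT
print('frame bottom corners',proj(c,[E-Z*.072+nv*.03+hv*.0025,E-Z*.072-nv*.03+hv*.0025]), 'plate top', proj(c,[E-Z*.010+nv*.03+hv*.0025,E-Z*.010-nv*.03+hv*.0025]))
E
python3 - <<'E'
import cv2,numpy as np
a=cv2.imread('pics/w6.png')[185:305,190:310]
cv2.imwrite('pics/w6d.png',cv2.resize(a,(600,600),interpolation=cv2.INTER_CUBIC))
E
```

```text
[ 0.5295 -0.2895  0.08  ]
[ 0.4503 -0.304   0.08  ]
[ 0.444  -0.2698  0.08  ]
[ 0.5231 -0.2551  0.08  ]
mean [ 0.48673847 -0.279609    0.08      ]
0.08051575978513516 -169.61488868816824
0.0804237706573651 -169.4283607120777
0.035054417718667914 -79.42586426465463
0.034792413387618334 -79.5766297188729
[[ 0.5168 -0.275   0.08  ]
 [ 0.4565 -0.2859  0.08  ]
 [ 0.4877 -0.2843  0.08  ]
 [ 0.4863 -0.2764  0.08  ]] [ 0.48664387 -0.28043651  0.08      ]
frame bottom corners [[214.38044674 190.25896452]
 [283.65295225 190.41593097]] plate top [[203.953834   217.7361947 ]
 [294.04730521 217.90217619]]
```

View pics/w6d.png

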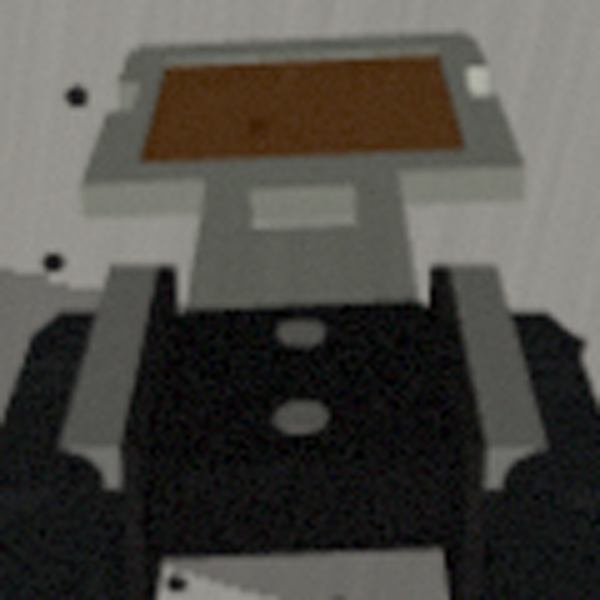

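Run:
```python
from h import *
import pickle
c=pickle.load(open('w6.pkl','rb'))
p=np.array([.476,-.2159,.2334]); zb=p[2]-ZT-.072
f=lambda u,v:(190+u/5-.4,185+v/5-.4)
b=onz(c,*f(302.5,40),zb)-hv*.0025
zt=zb+.062
t=onz(c,*f(303.5,175),zt)-hv*.0025
L=np.array([.4867,-.2798,0])
for n,x in (('bottom',b),('platetop',t)): d=x-p; print(n,'rel TCP: h %.2f n %.2f mm'%(1e3*d@hv,1e3*d@nv))
d=b-p; d[2]=0
print('target TCP xy',L-d, 'L+nominal',L)
```

```text
bottom rel TCP: h -2.05 n -0.93 mm
platetop rel TCP: h -1.28 n -0.85 mm
target TCP xy [ 0.48797183 -0.28166118  0.        ] L+nominal [ 0.4867 -0.2798  0.    ]
```

```bash
cat >> h.py <<'E'
HS=HD-np.radians(1.9); hs=np.array([np.cos(HS),np.sin(HS),0]); QS=R.from_matrix(np.c_[-hs,-Z,np.cross(-hs,-Z)]).as_quat()
E
python3 - <<'E'
from h import *
import pickle
L=np.array([.488,-.2817,0])
r.move_straight(L+Z*(.11+.1028),QS,rate=.15); r.move_straight(L+Z*(.086+.1028),rate=.08)
r.wait(.1); f0=F(10); print(np.round(f0,2))
for n in ('wrist','scene'):
    c=r.capture(n); save(c,'i_'+n); pickle.dump(c,open('i_%s.pkl'%n,'wb'))
pickle.dump(f0,open('f0.pkl','wb'))
for zb in (.082,.080,.078,.076):
    r.move_straight(L+Z*(zb+.1028),rate=.04); f=F(5)-f0; print(zb,'h %.2f n %.2f z %.2f'%(f@hs,f@nv,f[2]))
    if np.linalg.norm(f)>5: print('STOP'); r.move_straight(L+Z*(zb+.003+.1028),rate=.04); break
print(r.sense()['time_s'])
E
python3 - <<'E'
import cv2,numpy as np
a=cv2.imread('pics/i_wrist.png')[150:300,170:330]; b=cv2.imread('pics/i_scene.png')[190:290,60:170]
im=np.zeros((450,800,3),np.uint8); im[:, :400]=cv2.resize(a,(400,450),interpolation=2)[:450]; im[:364,400:]=cv2.resize(b,(400,364),interpolation=2)
cv2.imwrite('pics/i.png',np.clip(im*1.5,0,255).astype(np.uint8))
E
```

```text
[ 0.06 -0.07 -1.31]
0.082 h 0.00 n 0.04 z -0.26
0.08 h -0.60 n -0.22 z 0.15
0.078 h -0.41 n -0.23 z 0.10
0.076 h 0.03 n 0.42 z 0.07
36.8583
```

View pics/i.png

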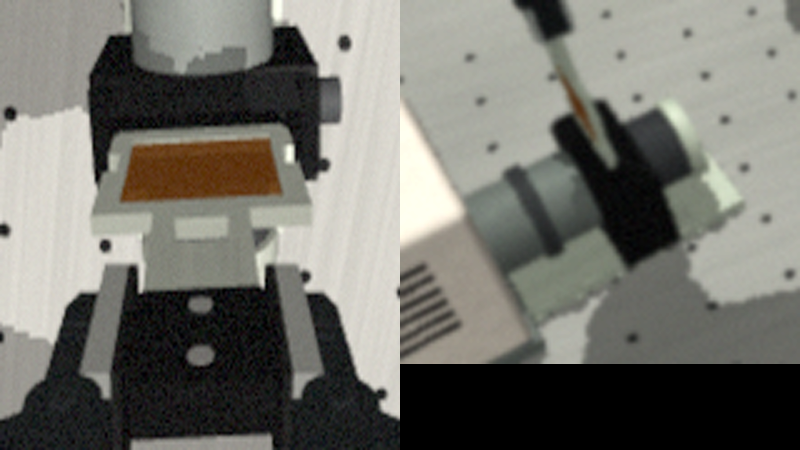

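Run:
```python
from h import *
import pickle
f0=pickle.load(open('f0.pkl','rb'))
P=np.array([.488,-.2817,0]); zb=.076; adj=0
while zb>.050:
    zb-=.0015; r.move_straight(P+Z*(zb+.1028),rate=.04); f=F(4)-f0
    h,n,z=f@hs,f@nv,f[2]
    if max(abs(h),abs(n),abs(z))>.9: print('%.4f h %.2f n %.2f z %.2f'%(zb,h,n,z))
    if z>9: print('STOP up'); r.move_straight(P+Z*(zb+.003+.1028),rate=.04); break
    if abs(h)>1.2: P=P+hs*np.clip(h*.0002,-.0006,.0006)
    if abs(n)>1.2: P=P+nv*np.clip(n*.0002,-.0006,.0006)
print(zb,P,r.sense()['time_s']); pickle.dump((zb,P),open('st.pkl','wb'))
c=r.capture('wrist'); save(c,'j')
```

```text
0.0730 h -1.71 n 0.08 z 0.42
0.0715 h -1.16 n 0.60 z -0.86
0.0700 h -0.99 n 0.40 z -0.91
0.0685 h -1.63 n 0.24 z -1.02
0.0670 h -0.92 n -0.23 z -0.85
0.0640 h -1.03 n -0.07 z -0.86
0.0505 h -1.18 n 0.26 z -0.75
0.048999999999999974 [ 0.48790611 -0.28104027  0.        ] 41.9583
```

View pics/j.png

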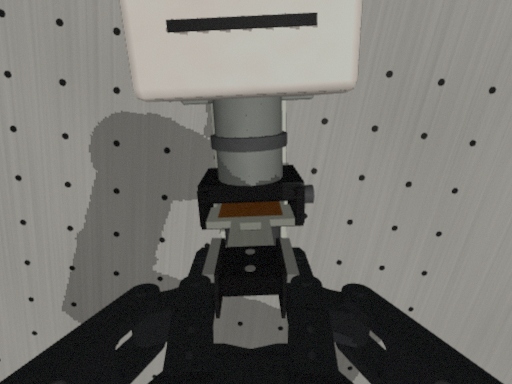

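Run:
```python
from h import *
import pickle
f0=pickle.load(open('f0.pkl','rb')); zb,P=pickle.load(open('st.pkl','rb'))
while zb>.0195:
    zb-=.0018 if zb>.0245 else .0006
    r.move_straight(P+Z*(zb+.1028),rate=.04); f=F(4)-f0
    h,n,z=f@hs,f@nv,f[2]
    print('%.4f h %.2f n %.2f z %.2f'%(zb,h,n,z))
    if z>(8 if zb<.0245 else 10): print('STOP'); break
    if abs(h)>1.2: P=P+hs*np.clip(h*.0002,-.0006,.0006)
    if abs(n)>1.5: P=P+nv*np.clip(n*.0002,-.0006,.0006)
print(zb,P,r.sense()['time_s']); pickle.dump((zb,P),open('st.pkl','wb'))
```

```text
0.0472 h -1.13 n 0.89 z -0.03
0.0454 h -1.35 n 0.06 z 2.88
0.0436 h -1.02 n 0.38 z 5.01
0.0418 h -0.84 n 1.33 z 3.53
0.0400 h -0.67 n 1.79 z 2.82
0.0382 h 0.26 n 1.22 z 1.95
0.0364 h -0.43 n 1.68 z 1.92
0.0346 h -0.06 n 0.90 z 2.91
0.0328 h -0.57 n 0.63 z 3.37
0.0310 h -0.14 n 0.05 z 2.77
0.0292 h -0.10 n 0.18 z 3.17
0.0274 h 0.68 n 1.29 z -2.78
0.0256 h -0.22 n 1.00 z -1.28
0.0238 h -0.62 n 0.15 z -0.09
0.0232 h -0.30 n -0.10 z 0.21
0.0226 h -0.29 n 0.04 z 0.38
0.0220 h -0.08 n -0.45 z 0.22
0.0214 h -0.87 n -0.74 z 3.61
0.0208 h -1.76 n -1.12 z 6.96
0.0202 h -1.39 n -2.55 z 8.87
STOP
0.02019999999999995 [ 0.48850192 -0.28030464  0.        ] 47.675
```

```bash
python3 - <<'E'
from h import *
import pickle
zb,P=pickle.load(open('st.pkl','rb'))
r.move_straight(P+Z*(.0217+.1028),rate=.03)
r.gripper_open(); r.wait(.1)
s=r.sense(); print(s['grip_width'],np.round(s['contact_force'],2))
r.move_straight(P+Z*(.0217+.1028+.12),rate=.15)
print(r.sense()['time_s'])
c=r.capture('wrist'); save(c,'k'); pickle.dump(c,open('k.pkl','wb'))
for qn in ('frame','frame_handle','slot_seat','slot_mouth'):
    for k in r.pinpoint(qn,c)[:2]: print(qn,round(k['conf'],2),np.round(k['centre'],4))
s=r.capture('scene'); save(s,'ks')
for qn in ('frame','frame_handle'):
    for k in r.pinpoint(qn,s)[:4]: print('scene',qn,round(k['conf'],2),np.round(k['centre'],4))
x=np.array([.4867,-.2798,.022])
print(proj(c,[x+Z*.134+nv*.014,x+Z*.134-nv*.014,x+Z*.062+nv*.03,x+Z*.062-nv*.03]))
E
python3 - <<'E'
import cv2,numpy as np
a=cv2.imread('pics/k.png')[60:260,150:350]; b=cv2.imread('pics/ks.png')[190:290,60:170]
im=np.zeros((400,800,3),np.uint8); im[:, :400]=cv2.resize(a,(400,400),interpolation=2); im[:364,400:]=cv2.resize(b,(400,364),interpolation=2)
cv2.imwrite('pics/kk.png',np.clip(im*1.5,0,255).astype(np.uint8))
E
```

```text
0.08539862900016976 [-0.33  0.66  0.67]
49.575
frame 0.6 [ 0.4883 -0.2793  0.0242]
frame_handle 0.86 [ 0.492  -0.2799  0.1402]
slot_mouth 0.62 [ 0.488  -0.2822  0.0796]
scene frame 0.66 [ 0.4894 -0.2841  0.0224]
scene frame 0.61 [ 0.397   0.1721 -0.0009]
scene frame 0.55 [ 0.3677  0.2638 -0.005 ]
scene frame_handle 0.88 [0.3675 0.2603 0.1684]
scene frame_handle 0.51 [0.4025 0.1725 0.0856]
scene frame_handle 0.47 [ 0.4883 -0.2824  0.1418]
[[234.29235437 200.5389613 ]
 [268.15049418 199.49398589]
 [222.58253265 178.70723388]
 [279.21022251 176.9236018 ]]
```

View pics/kk.png

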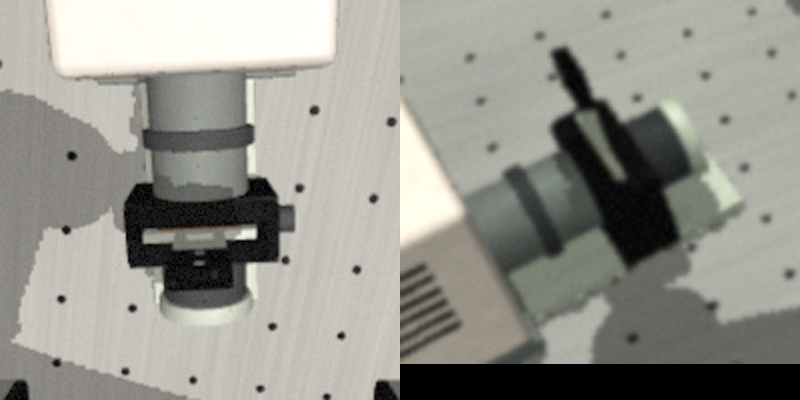

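Run:
```python
from h import *
s=r.sense(); print(s['time_s'],np.round(s['position'],3),np.round(F(8),2)); r.hand_in()
```

```text
49.975 [ 0.488 -0.28   0.244] [ 0.08 -0.21  0.16]
the job is handed in; nothing more can be done
```

The filter frame is off the hook, pressed home in the lamp's slot and let go; I handed the job in at about 50 s of the 72 s allowed. The hand-in gives no verdict, so this rests on my own checks.

- **Which frame:** three look-alikes were in view: a large one standing at scene pixel (288,140), a small one at (268,160), and the one hanging on the hook at (311,150). I took the hooked one because it matched the description.
- **Taking it off:** I gripped the handle across its width. I felt for the wire lightly (at most about 4 N), tilted the frame to 56° and slid it over the barb. The force stayed under about 1 N, with no sign of snagging.
- **Putting it in:** a picture showed the frame turned about 2° in the grip, so I corrected for that before lowering it. The spring ball rubbed at 2–5 N from about 24 mm above home, then clicked about 5 mm above home. The frame stopped with its lower edge at about 22 mm, and I pressed with at most about 9 N.
- **Final check:** I opened the gripper and raised it 12 cm. The last pictures show the frame standing in the slot with only its top strip above the box. The detector put its lower edge at 24 mm and 22 mm in the two views, against 22 mm for home.
- **What disagreed:** one scene-view detection was about 4–5 mm off sideways from my slot position; the wrist-view one was about 2 mm off. I took the scene-view difference as detector error, since the slot itself holds the frame.
- **Not re-checked:** I did not measure the canister, slide box and screwdriver again at the end, but the arm was never close to them.

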